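# Third hand at the griddle stall: hold the post socket to the locked fence

### The job

First lock the sliding fence by flipping its upright cam lever right over, away from the fence face, until it stops. Then pick up the steel post socket, bring it down upright just on the bed plate in front of the fence, and press its wide flange square and centred against the fence's sprung face, gently and steadily, so that the face is pushed in about 8 mm (about 10 N). Finish while still holding and pressing it there so that I can put in the screws, and leave the other things on the counter where they are.

Things in the scene. Friction and masses are not known exactly. Their poses are not given: they have to be found in the camera images.
- rig: fixed fence unit. Origin on the counter under the middle of the fence's front face at rest; x = pushing direction, from the bed's open front into the fence; y along the fence; z up. Steel bed plate 190 (x) by 130 mm, 10 thick, x = -75 to 115 mm. Fence: sprung face 76 wide, top 62 mm above the counter, front at x = 0; behind it a plate 96 wide, top 66 mm, to x = 33; then a low tail
- lever (a joint): cam lever: round handle, 14 mm thick, turning about a level axis along the unit's y. At 0 rad it stands up, leaning 0.3 rad from vertical towards the fence face (-x); the value is its turn from there over towards +x. Stop at 1.6 rad: handle lies back, 0.27 rad above level. Its nose locks the fence from about 1.35 rad. Stays where left; about 2 N at its end moves it
- lever_tip (a point): end of the lever's handle, 85 mm from the pivot
- pivot (a point): the lever's pivot, behind the fence: 68 mm along the unit's x from its origin, y = 0, 38 mm above the counter
- fence (a joint): how far the sliding fence has been pushed back, m: 0 at its proper place; unlocked it slides back up to 12 mm under 1.5 N; locked it gives under 1.5 mm
- face (a joint): how far the sprung face plate is pushed in against the fence, m: 0 at rest, stop at 0.015; the spring is 1.2 N per mm
- face_c (a point): centre of the face plate's front, 37 mm above the counter
- socket_c (a point): centre, half-way up (40 mm over the foot), of the loose post socket: upright rectangular steel tube, open on top, 56 (x) by 44 (y) by 80 mm high, 4 mm walls, about 0.45 kg. On its +x side only, a wide flat flange plate, 84 wide, 70 high, 5 mm thick, flush with the foot. z is up, x points to the flange
- flange_c (a point): centre of the flange's outer face, 33 mm from the tube's centre along x, 35 mm above the foot
- jar: bystander: amber glass jar, 64 mm across, 100 mm high; origin under its foot
- cup: bystander: steel cup, 72 mm across, 85 mm high; origin under its foot
- sauce: bystander: clear bottle, 60 mm across, 190 mm high; origin under its foot
- turner: bystander: spatula lying on the counter, about 280 mm long
- bowl: bystander: steel bowl, 150 mm across, 60 mm high; origin under its foot
- tray: bystander: aluminium tray 170 by 190 mm, 35 mm high; origin under its centre
- tin: bystander: white tin, 60 mm across, 70 mm high; origin under its foot
There are look-alikes about, which are no part of the job. Leave any pink or turquoise look-alike of the part that bears socket_c alone.

How it is judged:
By the outcome, as a careful person would: the job done as asked, in the order asked, and still so for the second after the job is handed in, while the arm keeps its last pose, push and grip.
It also fails if it takes over 56 s, if anything falls off the work surface, if the arm or the gripper's body presses on something with over 40 N, if the wrist force passes 120 N, or if a joint passes its speed limit or range.

### The arm

A 7-joint arm with a two-finger parallel gripper is mounted at the origin on the work surface. World frame = base frame: x ahead of the robot, y to its left, z up, the work surface at z = 0. Lengths are in m, angles in rad, forces in N, time in s.
With the tool pointing down it reaches from about 0.35 to 0.9 m from the base axis. Payload 8.1 kg.
Tool frame: the origin (TCP) lies midway between the tips of the shut fingers; the grasp point (between the pads) lies 19 mm behind it; z points along the fingers, x is the direction in which the jaws open and shut, and the axes are right-handed (so a half turn about z gives the same grasp; the last joint's range is limited). The gripper opens to 92 mm and grips with 3 to 60 N. Pads are 19 mm wide; open, the fingers measure 130 mm over their backs; the gripper's body (75 mm by 190 mm) begins 47 mm behind the grasp point.
Start: joints at [1.085, 0.434, 0.025, 1.573, -0.012, 1.134, -0.075], TCP at [0.233, -0.58, 0.227] pointing down, gripper open.
Joint ranges: [-2.62, 2.62], [-0.44, 2.09], [-1.27, 1.32], [0.08, 2.57], [-1.32, 4.46], [0.12, 2], [-2.74, 2.74]. Speed limits (rad/s): [2.22, 2.22, 3.01, 3.01, 3.14, 3.14, 3.14].

### API

Orientations are given as a rotation vector (axis times angle).
In Python, from cell import arm gives the robot as it stands. The module is installed in compiled form; this text tells all that it offers.
- The arm moves only by the tool play_rows, never from a script. Its argument "motion" is a list of rows, each a list of 7 numbers: the gripper's target within -1 to 1 (fully open at 1, half-way at 0, shut at -1), then the shift along the tool's x, y, z in mm, then the turn, a rotation vector about the tool's x, y, z in rad. In form: [[claw, tx, ty, tz, ax, ay, az], ...]. A call has 1 to 10 rows; each row is the pose to reach, as a shift and turn from the pose measured when the call began, along the tool's axes at that moment; what a row does not reach only later rows make up. A row lasts 1/10 s, in which the tool goes at most 50 mm and 8.59 degrees, less where a joint would pass 70% of its speed; a pose out of reach is approached as far as the arm can. A call with a gripper value outside its range is refused whole. The fingers move at their own pace and stop on an object; "force" is the grip in N (left out, the last holds). Time passes only in rows, so rows that repeat a pose let the fingers close. It gives the time, the measured TCP pose, the force and the opening at its end, in the units of the state.
- arm.observe(): the state, without advancing time (a new reading comes with each control period).
- arm.get_image(name): name is "scene" or "side" or "wrist"; returns a dict with "img" (384x512x3 uint8, blue, green, red), "depth" (384x512 float32, m along the optical axis (not along the pixel's ray), 0 where there is no reading), "K" (3x3 intrinsics, pixels), "rvec" (rotation vector, rad) and "tvec" (3), from world to camera coordinates, as OpenCV has them. Camera axes: x right, y down, z forward; pixel columns grow to the right and rows downward; lengths in m; the calibration is good to about 2 mm. A picture is of the moment at which its call begins.
- arm.sign_off(): hands the job in, once; it reports no verdict.
Trained networks look in a picture, given as the dict that the camera call returned (one of the last four; its "shot" number tells which), for a name from the list of things; names that differ only in an ending like _2 or _b are one class to them, and where a whole thing is asked for, a point or a joint stands for the part that bears it (a point fixed in the world has none). Each returns a list of dicts, best first, with "score" (0 to 1); they miss things now and then, are a little off and sometimes report something else, mostly with a low value. They report only what shows in the picture. A call takes as long as a camera call. They do not tell look-alikes from the thing itself.
- arm.look_for(picture, query): "box" ([left, top, width, height] as shares, 0 to 1, of the picture: columns of its width, rows of its height, round what is visible of it).
The state is a dict: "clock": time; "joints": joint angles; "dq": joint speeds; "joint_efforts": joint torques, N m; "position": TCP position; "ee_rot": TCP orientation; "force": force on the tool from outside, world axes, zero at the start; "ft_torque": the same for the moment, N m; "width": opening from 0.0 (shut) to 1.0 (fully open).
Only numpy, scipy, OpenCV 4.12 (cv2) and the standard library are available. Lean on these libraries where they do the work, as an engineer would, in place of code of your own. Each camera call takes 0.05 s, during which the arm holds its last target. There are 200 camera calls.

## Working session

There is one attempt and no reset: what is moved stays moved. The work goes in short steps, Python scripts to look and compute and a tool call to move; the robot and the scene stay as the last step left them, time stands still between calls to the robot, and variables do not carry over. Pictures are saved under pics/ and viewed, on a budget of 10 in all, crops included, one or two more only if the job needs it, and the job is handed in when it is done.

Besides the shell and the picture viewer there is one more tool, called after ">>>" in YAML: its name, and indented under it one key for each argument. play_rows: Moves the arm, as the interface text tells. Its arguments: {"type":"object","properties":{"motion":{"type":"array"},"force":{"type":"number"}},"required":["motion"]}

```bash
mkdir -p pics; cat > h.py <<'E'
import numpy as np, cv2
from cell import arm
from scipy.spatial.transform import Rotation as R
def cloud(p):
    d=p["depth"];K=p["K"];v,u=np.indices(d.shape)
    c=np.stack([(u-K[0,2])/K[0,0]*d,(v-K[1,2])/K[1,1]*d,d],-1)
    M=R.from_rotvec(np.ravel(p["rvec"])).as_matrix()
    w=(c-np.ravel(p["tvec"]))@M
    w[d==0]=np.nan
    return w
def proj(p,X):
    return cv2.projectPoints(np.array(X,float).reshape(-1,1,3),np.ravel(p["rvec"]),np.ravel(p["tvec"]),p["K"],None)[0].reshape(-1,2)
def cam(p):
    M=R.from_rotvec(np.ravel(p["rvec"])).as_matrix(); return -M.T@np.ravel(p["tvec"])
E
python3 - <<'E'
from h import *
s=arm.observe();print({k:np.round(v,3) for k,v in s.items()})
for n in("scene","side"):
    p=arm.get_image(n);cv2.imwrite(f"pics/{n}1.png",p["img"]);w=cloud(p);np.save(n+"1.npy",w);print(n,cam(p).round(2))
    for q in("rig","lever","socket_c","jar","cup","sauce","turner","bowl","tray","tin"):
        for r in arm.look_for(p,q)[:4]:
            b=np.array(r["box"])*[512,384,512,384]
            x,y,a,c=b.round().astype(int); m=w[y+c//3:y+2*c//3+1,x+a//3:x+2*a//3+1].reshape(-1,3)
            print(q,round(r["score"],2),b.round(),np.nanmedian(m,0).round(3))
E
```

```text
{'clock': np.float64(0.0), 'joints': array([ 1.085,  0.435,  0.025,  1.574, -0.012,  1.134, -0.075]), 'dq': array([-0.001, -0.   , -0.   ,  0.001,  0.001, -0.001,  0.   ]), 'joint_efforts': array([-2.0000e-03, -6.6787e+01,  9.8400e-01, -3.1447e+01, -6.1000e-02,
        4.3000e-02,  0.0000e+00]), 'position': array([ 0.233, -0.579,  0.226]), 'ee_rot': array([-2.603e+00,  1.758e+00,  2.000e-03]), 'force': array([-0.405,  0.724, -0.597]), 'ft_torque': array([-0.024, -0.004, -0.04 ]), 'width': np.float64(1.0)}
scene [ 1.27 -0.58  0.68]
rig 0.85 [240. 184.  62.  47.] [ 0.548 -0.015  0.044]
lever 0.66 [274. 186.   7.  30.] [0.569 0.    0.058]
socket_c 0.95 [243. 155.  25.  29.] [0.355 0.079 0.051]
socket_c 0.83 [283. 144.  20.  25.] [0.341 0.263 0.045]
socket_c 0.77 [303. 131.  24.  24.] [0.323 0.395 0.054]
socket_c 0.7 [301. 150.  27.  29.] [0.465 0.255 0.064]
jar 0.73 [168. 197.  25.  42.] [ 0.467 -0.268  0.063]
jar 0.34 [255. 193.  32.  23.] [ 0.548 -0.008  0.05 ]
cup 0.93 [345. 176.  21.  32.] [0.676 0.225 0.063]
sauce 0.72 [199. 206.  29.  74.] [ 0.67  -0.275  0.116]
turner 0.61 [ 66. 
[... 390 characters left out ...]
.96 [240. 190.  52.  32.] [0.528 0.009 0.038]
lever 0.46 [272. 188.   8.  21.] [ 0.566 -0.005  0.063]
socket_c 0.6 [187. 158.  11.  17.] [0.289 0.364 0.068]
socket_c 0.51 [192. 176.   2.  14.] [0.28  0.266 0.041]
jar 0.97 [253. 230.  21.  33.] [ 0.434 -0.284  0.069]
jar 0.65 [239. 189.  52.  37.] [0.524 0.006 0.034]
cup 0.64 [269. 162.  15.  25.] [0.641 0.215 0.057]
sauce 0.92 [311. 202.  20.  55.] [ 0.631 -0.288  0.108]
sauce 0.7 [258. 200.   7.  17.] [ 0.503 -0.025  0.046]
turner 0.72 [216. 301.  92.  35.] [ 0.359 -0.517 -0.001]
turner 0.26 [312. 204.  19.  52.] [ 0.632 -0.29   0.107]
bowl 0.67 [248. 149.  29.  20.] [0.644 0.458 0.02 ]
tray 0.76 [309. 255.  74.  53.] [ 0.662 -0.44   0.   ]
```

View pics/scene1.png

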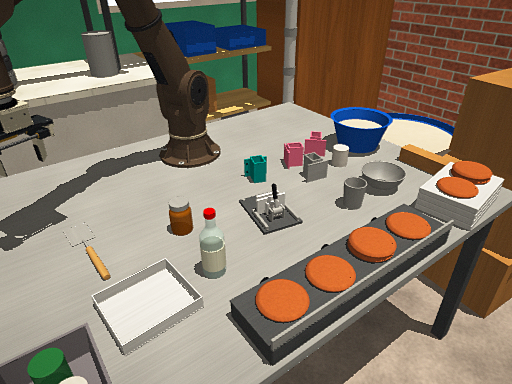

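View pics/side1.png

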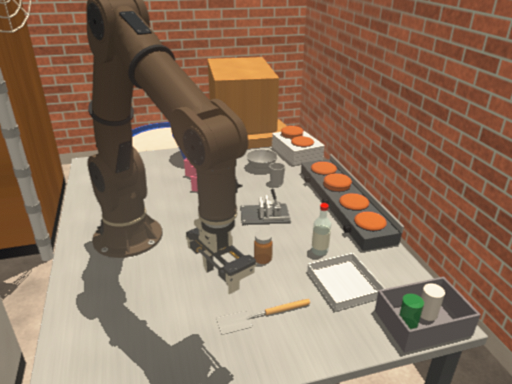

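Four candidates could be taken for the socket in the scene view: turquoise (255,168), pink (293,154), pink (315,143) and grey steel (315,166). The steel one at (315,166) fits the description. I'll check it, and the rig, in one close crop.

```bash
python3 - <<'E'
from h import *
p=arm.get_image("scene");c=p["img"][125:240,230:345]
cv2.imwrite("pics/crop1.png",cv2.resize(c,(575,575),interpolation=cv2.INTER_CUBIC))
w=np.load("scene1.npy")
def show(b,lo,hi):
    q=w[b[1]:b[3],b[0]:b[2]].reshape(-1,3);q=q[(q[:,2]>lo)&(q[:,2]<hi)]
    r=cv2.minAreaRect((q[:,:2]*1000).astype(np.float32));print(lo,len(q),r)
show((298,148,330,182),.072,.09);show((298,148,330,182),.015,.09)
show((236,180,304,236),.006,.014)
for v in w[184:232:4,240:302:6]: print(' '.join('%4d,%4d,%3d'%tuple(np.nan_to_num(x*1000)) for x in v))
E
```

```text
0.072 102 ((408.5540466308594, 276.3588562011719), (45.684452056884766, 123.5855484008789), 79.90802001953125)
0.015 650 ((393.78045654296875, 311.3949279785156), (108.18204498291016, 228.00112915039062), 47.110374450683594)
0.006 727 ((483.38275146484375, 13.935394287109375), (132.54605102539062, 281.1289978027344), 78.4582748413086)
 326,  28, -2  342,  43,  0  353,  62, -1  369,  76,  1  381,  94,  0  391, 113, -1  406, 128,  0  417, 147, -1  434, 161,  1  444, 180,  0  458, 196,  0
 351,  11,  0  362,  29, -1  375,  46, -1  389,  62,  0  400,  79, -1  410,  98, -3  559,   3,106  438, 130, -1  451, 146,  0  463, 163, -1  478, 178,  0
 373,  -2,  0  383,  14, -1  399,  29,  1  409,  47,  0  423,  63,  0  511,  19, 61  563,   0, 95  461, 111,  0  471, 129,  0  485, 144,  0  498, 160,  1
 394, -17,  0  406,   0,  0  431,   6,  9  508, -24, 62  514,  -6, 58  532,   3, 64  566,  -1, 83  543,  41, 54  493, 111,  1  504, 128,  0  510, 149, -4
 425, -37,  8  438, -22,  9  448,  -6,  8  528, -39, 64  533, -20, 59  538,  -1, 54  568,  -3, 71  546,  39, 42  512,  94,  2  518, 115, -2  533, 1
[... 384 characters left out ...]
  572, -28, 40  580, -11, 38  582,  10, 30  573,  42, 10  597,  45, 22  583,  83, -1
 485, -78, -2  500, -66,  0  519, -56,  7  548, -54, 23  544, -28,  9  570, -26, 23  578,  -9, 21  580,  12, 12  584,  33,  6  604,  39, 14  600,  68,  0
 507, -93,  1  517, -77,  0  528, -63,  0  549, -55,  9  559, -40,  8  568, -24,  7  581, -11,  9  591,   4,  7  605,  15, 11  616,  29, 11  626,  44, 11
 522,-103,  0  531, -87, -1  542, -73, -1  567, -68, 11  589, -63, 22  585, -37,  8  597, -24,  9  608, -10,  9  618,   4,  8  623,  23,  3  631,  41,  0
 538,-114,  0  548, -99, -1  560, -85,  0  572, -72,  1  592, -65, 10  602, -50,  9  612, -36,  9  618, -18,  4  625,   0,  0  635,  13,  0  644,  29,  0
```

View pics/crop1.png

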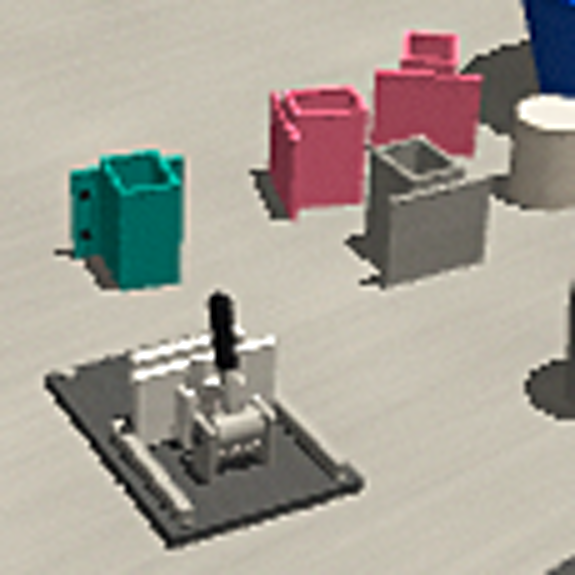

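The crop confirms it: the grey steel socket is at about crop (430,215), scene (316,168), with its flange towards the camera. The rig's lever stands at crop (222,330), and the open bed front is on the robot side. Next I'll move overhead for a wrist view.

```bash
cat >> h.py <<'E'
def down(yaw): # tool z down, tool x at yaw
    c,s=np.cos(yaw),np.sin(yaw); return np.array([[c,s,0],[s,-c,0],[0,0,-1.]])
def go(pos,yaw):
    s=arm.observe();M=R.from_rotvec(s["ee_rot"]).as_matrix()
    t=M.T@(np.array(pos)-s["position"])*1000; a=R.from_matrix(M.T@down(yaw)).as_rotvec()
    print("shift",t.round(1),"turn",a.round(3))
E
python3 -c "
from h import *
go([.45,.06,.42],0)"
```

```text
shift [-512.6 -439.8 -193.3] turn [ 0.    -0.    -1.188]
```

>>> play_rows:
  motion:
    - [1, -513, -440, -193, 0, 0, -1.188]
    - [1, -513, -440, -193, 0, 0, -1.188]
    - [1, -513, -440, -193, 0, 0, -1.188]
    - [1, -513, -440, -193, 0, 0, -1.188]
    - [1, -513, -440, -193, 0, 0, -1.188]
    - [1, -513, -440, -193, 0, 0, -1.188]
    - [1, -513, -440, -193, 0, 0, -1.188]
    - [1, -513, -440, -193, 0, 0, -1.188]
    - [1, -513, -440, -193, 0, 0, -1.188]
    - [1, -513, -440, -193, 0, 0, -1.188]

```text
clock: 2.15
position: [0.3876, -0.1224, 0.3649]
ee_rot: [3.141, -0.0, 0.001]
force: [1.5, -0.2, 0.6]
width: 1.0
```

```bash
python3 -c "
from h import *
print(arm.observe())
go([.45,.06,.42],0)"
```

```text
{'clock': 2.15, 'joints': array([ 0.66648624,  0.00570139, -0.48542226,  1.78812543,  0.00341703,
        1.34748999,  0.18029687]), 'dq': array([-0.58794406, -0.04971115, -0.55040393, -0.2806107 , -0.02006631,
        0.32488233, -1.13750953]), 'joint_efforts': array([  4.90689531, -33.46406937,   1.53349087, -31.70792341,
        -0.10466192,  -0.13058009,   2.71727018]), 'position': array([ 0.38761649, -0.12243097,  0.36491174]), 'ee_rot': array([ 3.14076285e+00, -3.12370892e-05,  1.25539413e-03]), 'force': array([ 1.53794138, -0.18510519,  0.59782627]), 'ft_torque': array([-0.05933415, -0.12710917,  0.00630628]), 'width': 1.0001557732610462}
shift [  62.4 -182.4  -55.2] turn [ 0.001 -0.001 -0.   ]
```

>>> play_rows:
  motion:
    - [1, 62, -182, -55, 0, 0, 0]
    - [1, 62, -182, -55, 0, 0, 0]
    - [1, 62, -182, -55, 0, 0, 0]
    - [1, 62, -182, -55, 0, 0, 0]
    - [1, 62, -182, -55, 0, 0, 0]
    - [1, 62, -182, -55, 0, 0, 0]

```text
clock: 2.75
position: [0.4497, 0.0609, 0.42]
ee_rot: [3.141, 0.005, 0.002]
force: [0.1, -0.7, -0.2]
width: 0.999
```

```bash
python3 - <<'E'
from h import *
print(arm.observe()["position"],arm.observe()["joints"].round(2))
p=arm.get_image("wrist");cv2.imwrite("pics/w1.png",p["img"]);w=cloud(p);np.savez("w1.npz",w=w,**{k:p[k] for k in("K","rvec","tvec","img")})
print(cam(p))
for q in("rig","lever","socket_c"):
    for r in arm.look_for(p,q)[:4]:
        b=np.array(r["box"])*[512,384,512,384];print(q,round(r["score"],2),b.round())
E
```

```text
[0.44972618 0.06090008 0.42000067] [ 0.39  0.1  -0.7   1.58  0.07  1.49 -0.31]
[0.45140779 0.14351212 0.57792198]
rig 0.86 [236. 115. 123.  93.]
lever 0.85 [315. 163.  21.  28.]
socket_c 0.88 [144.  72.  59.  61.]
socket_c 0.74 [223.   1.  42.  24.]
socket_c 0.58 [154.   0.  27.  16.]
socket_c 0.37 [340. 312.  43.  36.]
```

View pics/w1.png

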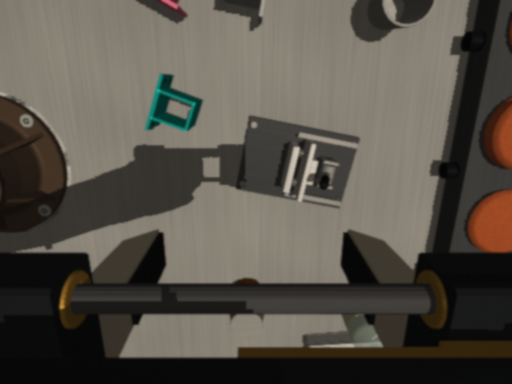

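The wrist view shows the rig at (300,160) and the lever at (325,180). The turquoise look-alike is at (175,105), and the steel socket is only just in the frame at (240,5). I'll fit the rig pose from the depth.

```bash
python3 - <<'E'
from h import *
d=np.load("w1.npz");w=d["w"][108:215,230:366].reshape(-1,3)
def rect(lo,hi):
    q=w[(w[:,2]>lo)&(w[:,2]<hi)];r=cv2.minAreaRect((q[:,:2]*1000).astype(np.float32));print(lo,hi,len(q),np.round(cv2.boxPoints(r)),np.round(r[1]),round(r[2],1))
    return q
for a in((.005,.1),(.007,.1),(.055,.075)): rect(*a)
# fence top fit, lever
q=w[(w[:,2]>.055)&(w[:,2]<.072)];q=q[(q[:,0]<.55)]
for lab,lo,hi in(("hi",.08,.14),):
    L=w[(w[:,2]>lo)&(w[:,2]<hi)];print(len(L),L.mean(0),L[L[:,2].argsort()[-5:]])
E
```

```text
0.005 0.1 7983 [[421. -41.]
 [608. -77.]
 [633.  51.]
 [445.  87.]] [131. 191.] 79.0
0.007 0.1 7949 [[421. -40.]
 [608. -76.]
 [632.  51.]
 [445.  87.]] [130. 190.] 79.1
0.055 0.075 703 [[470.   6.]
 [520. -50.]
 [585.   8.]
 [535.  64.]] [87. 75.] 41.7
126 [0.55466519 0.0026476  0.10941843] [[ 0.55442376  0.00154035  0.12041606]
 [ 0.55413109  0.00461437  0.12080771]
 [ 0.55290923  0.0016755   0.1208676 ]
 [ 0.55450019 -0.00124478  0.12098783]
 [ 0.54881244 -0.00122435  0.12111503]]
```

```bash
cat >> h.py <<'E'
O=np.array([.5071,.0089,0]);EX=np.array([.982,-.1893,0]);EY=np.array([.1893,.982,0]);RY=np.deg2rad(79.1)
def rig(x,y,z): return O+(x*EX+y*EY+np.array([0,0,z]))/1000
def inrig(P):
    d=np.asarray(P)-O; return np.array([d@EX,d@EY,d[2]])*1000
E
python3 -c "
from h import *
go(rig(8,0,150),RY)"
```

```text
shift [ 65.7  50.1 269.5] turn [ 1.000e-03  1.000e-03 -1.383e+00]
```

>>> play_rows:
  motion:
    - [-1, 66, 50, 270, 0, 0, -1.383]
    - [-1, 66, 50, 270, 0, 0, -1.383]
    - [-1, 66, 50, 270, 0, 0, -1.383]
    - [-1, 66, 50, 270, 0, 0, -1.383]
    - [-1, 66, 50, 270, 0, 0, -1.383]
    - [-1, 66, 50, 270, 0, 0, -1.383]
    - [-1, 66, 50, 270, 0, 0, -1.383]
    - [-1, 66, 50, 270, 0, 0, -1.383]
    - [-1, 66, 50, 270, 0, 0, -1.383]
    - [-1, 66, 50, 270, 0, 0, -1.383]

```text
clock: 3.95
position: [0.5149, 0.0059, 0.1491]
ee_rot: [2.421, 2.001, -0.003]
force: [0.7, -0.6, 0.6]
width: 0.177
```

>>> play_rows:
  motion:
    - [-1, 0, 0, 0, 0, 0, 0]

```text
clock: 4.05
position: [0.5147, 0.0049, 0.149]
ee_rot: [2.425, 1.996, -0.003]
force: [0.3, 0.6, 0.4]
width: 0.093
```

```bash
python3 -c "
from h import *
print(inrig(arm.observe()['position']),arm.observe()['joints'].round(2),arm.observe()['width'])
go(rig(8,0,93),RY)
p=arm.get_image('wrist');cv2.imwrite('pics/w2.png',p['img'])
"
```

```text
[  8.24461877  -2.43737938 149.0177637 ] [ 0.52  0.49 -0.87  1.88  0.45  0.98  0.83] 0.09259482955543524
shift [ 2.6 -0.2 56. ] turn [-0.001  0.002 -0.003]
```

View pics/w2.png

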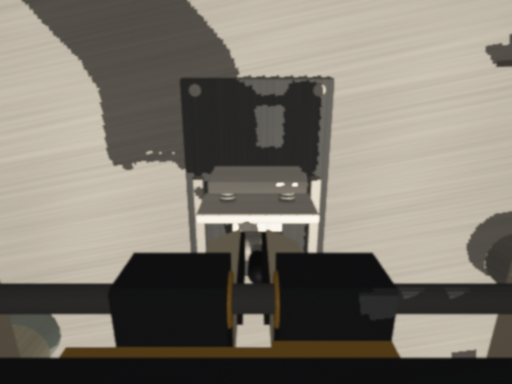

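This view shows the bed (columns 182–330) and the lever (258,265) centred under the closing fingers, so the alignment is good. Next I'll descend behind the lever and push.

>>> play_rows:
  motion:
    - [-1, 2.5, 0, 20, 0, 0, 0]
    - [-1, 2.5, 0, 40, 0, 0, 0]
    - [-1, 2.5, 0, 56, 0, 0, 0]
    - [-1, 2.5, 0, 56, 0, 0, 0]
    - [-1, 2.5, 10, 56, 0, 0, 0]
    - [-1, 2.5, 18, 56, 0, 0, 0]
    - [-1, 2.5, 26, 55, 0, 0, 0]
    - [-1, 2.5, 34, 54, 0, 0, 0]
    - [-1, 2.5, 43, 53, 0, 0, 0]
    - [-1, 2.5, 52, 53, 0, 0, 0]

```text
clock: 5.1
position: [0.5669, -0.0029, 0.0962]
ee_rot: [2.426, 1.995, -0.003]
force: [-1.6, 1.7, 0.4]
width: 0.007
```

```bash
python3 -c "
from h import *
s=arm.observe();print(inrig(s['position']),s['force'],s['width'])
go(rig(69,0,95.5),RY)"
```

```text
[60.99265598 -0.21381826 96.19432575] [-1.62686806  1.65317115  0.36857592] 0.00685508705146082
shift [0.2 8.  0.7] turn [-0.001  0.002 -0.004]
```

>>> play_rows:
  motion:
    - [-1, 0, 8, 1, 0, 0, 0]
    - [-1, 0, 16, 3, 0, 0, 0]
    - [-1, 0, 24, 6, 0, 0, 0]
    - [-1, 0, 31, 11, 0, 0, 0]
    - [-1, 0, 38, 16, 0, 0, 0]
    - [-1, 0, 42, 21, 0, 0, 0]
    - [-1, 0, 46, 26, 0, 0, 0]
    - [-1, 0, 49, 31, 0, 0, 0]
    - [-1, 0, 51, 36, 0, 0, 0]
    - [-1, 0, 51, 36, 0, 0, 0]

```text
clock: 6.1
position: [0.6172, -0.0127, 0.0601]
ee_rot: [2.425, 1.995, -0.003]
force: [-2.0, 0.0, 4.6]
width: 0.004
```

>>> play_rows:
  motion:
    - [-1, 0, 0.5, 1.5, 0, 0, 0]
    - [-1, 0, 1, 3, 0, 0, 0]
    - [-1, 0, 1, 3, 0, 0, 0]

```text
clock: 6.4
position: [0.6177, -0.0127, 0.0589]
ee_rot: [2.424, 1.995, -0.005]
force: [-11.0, -1.0, 24.1]
width: 0.002
```

```bash
python3 -c "
from h import *
s=arm.observe();print(inrig(s['position']),s['force'],s['width'])"
```

```text
[112.6774325   -0.30311122  58.92271491] [-10.97070826  -1.02804217  24.06235645] 0.0022382085297423977
```

The lever is at its stop: the contact force rose to 24 N. Now I'll retreat and view the socket from above, with the lever also visible from the side camera.

>>> play_rows:
  motion:
    - [-1, 0, 0, -40, 0, 0, 0]
    - [-1, 0, 0, -80, 0, 0, 0]
    - [-1, 0, 0, -120, 0, 0, 0]
    - [1, 100, -60, -200, 0, 0, 0]
    - [1, 200, -120, -240, 0, 0, 0]
    - [1, 250, -140, -240, 0, 0, 0]
    - [1, 250, -140, -240, 0, 0, 0]
    - [1, 250, -140, -240, 0, 0, 0]
    - [1, 250, -140, -240, 0, 0, 0]
    - [1, 250, -140, -240, 0, 0, 0]

```text
clock: 7.4
position: [0.526, 0.2671, 0.3006]
ee_rot: [2.418, 2.005, 0.003]
force: [-0.2, 0.8, 0.5]
width: 0.561
```

```bash
python3 - <<'E'
from h import *
s=arm.observe();print(s["position"],s["width"],s["joints"].round(2))
p=arm.get_image("wrist");cv2.imwrite("pics/w3.png",p["img"]);w=cloud(p);np.savez("w3.npz",w=w,**{k:p[k] for k in("K","rvec","tvec","img")})
print(cam(p))
for r in arm.look_for(p,"socket_c")[:4]:
    b=np.array(r["box"])*[512,384,512,384];print(round(r["score"],2),b.round())
p=arm.get_image("scene");v=cloud(p)[175:240,235:310].reshape(-1,3)
q=np.array([inrig(x) for x in v[np.isfinite(v[:,0])]])
k=q[(q[:,2]>48)&(q[:,0]>60)&(q[:,0]<170)&(abs(q[:,1])<40)];print("lever pts rig",len(k),k[:: max(1,len(k)//8)].round())
E
```

```text
[0.52595658 0.26711034 0.30062077] 0.5608637454439874 [ 0.04  0.47 -0.9   1.5   0.37  1.35  0.5 ]
[0.44573353 0.28133014 0.45850161]
0.82 [206.  47.  77.  60.]
0.7 [31.  0. 75. 43.]
0.37 [192.   3.  57.   2.]
lever pts rig 80 [[ 61.  -2.  49.]
 [ 69.   1.  50.]
 [ 85.  -1.  49.]
 [107.  -3.  54.]
 [129.   1.  63.]
 [125.  -7.  56.]
 [139.  -5.  61.]
 [149.  -1.  63.]]
```

View pics/w3.png

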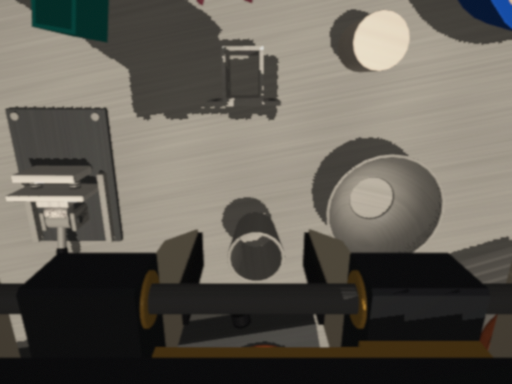

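The lever lies back, with its tip at rig (150, ·, 62), which is at the stop as specified. The steel socket is at (243,75), standing in the arm's shadow with its flange to the lower side (row ~100). I'll fit its pose from the depth.

```bash
python3 - <<'E'
from h import *
d=np.load("w3.npz");w=d["w"][35:125,190:295].reshape(-1,3);w=w[np.isfinite(w[:,0])]
for lo,hi in((.074,.09),(.064,.0735),(.02,.09)):
    q=w[(w[:,2]>lo)&(w[:,2]<hi)];
    if len(q)<5: print(lo,len(q));continue
    r=cv2.minAreaRect((q[:,:2]*1000).astype(np.float32));print(lo,hi,len(q),np.round(cv2.boxPoints(r)).tolist(),np.round(r[1]),round(r[2],1),np.median(q[:,2]))
E
```

```text
0.074 0.09 755 [[408.0, 254.0], [462.0, 245.0], [470.0, 287.0], [415.0, 297.0]] [44. 56.] 79.9 0.07991267210692612
0.064 0.0735 405 [[408.0, 235.0], [463.0, 224.0], [479.0, 307.0], [423.0, 317.0]] [84. 57.] 79.3 0.06968451219299922
0.02 0.09 1498 [[404.0, 235.0], [463.0, 224.0], [479.0, 307.0], [420.0, 318.0]] [84. 60.] 79.3 0.07570981581500297
```

```bash
python3 -c "
from h import *
go([.4388,.2708,.16],np.deg2rad(79.4))"
```

```text
shift [ -6.5 -90.4 137.9] turn [ 0.     0.004 -0.007]
```

>>> play_rows:
  motion:
    - [1, -7, -45, 40, 0, 0.004, -0.007]
    - [1, -7, -90, 90, 0, 0.004, -0.007]
    - [1, -7, -90, 138, 0, 0.004, -0.007]
    - [1, -7, -90, 138, 0, 0.004, -0.007]
    - [1, -7, -90, 138, 0, 0.004, -0.007]
    - [1, -7, -90, 138, 0, 0.004, -0.007]

```text
clock: 8.15
position: [0.4404, 0.2688, 0.16]
ee_rot: [2.42, 2.003, -0.0]
force: [1.2, 0.6, 0.5]
width: 1.001
```

```bash
python3 -c "
from h import *
s=arm.observe();print(s['position'],s['width'])
go([.4388,.2708,.026],np.deg2rad(79.4))
p=arm.get_image('wrist');cv2.imwrite('pics/w4.png',p['img'])"
```

```text
[0.44042173 0.26876029 0.15997056] 1.0010618950390173
shift [  1.8  -2.  134. ] turn [ 0.     0.001 -0.003]
```

View pics/w4.png

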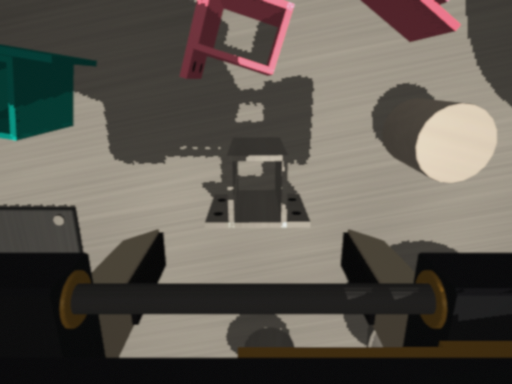

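The socket sits centred between the open fingers (column ~258) with its flange to the lower side (row 225). I'll descend and grip it.

>>> play_rows:
  motion:
    - [1, 2, -2, 40, 0, 0, -0.003]
    - [1, 2, -2, 75, 0, 0, -0.003]
    - [1, 2, -2, 105, 0, 0, -0.003]
    - [1, 2, -2, 125, 0, 0, -0.003]
    - [1, 2, -2, 134, 0, 0, -0.003]
    - [1, 2, -2, 134, 0, 0, -0.003]
    - [1, 2, -2, 134, 0, 0, -0.003]

```text
clock: 8.9
position: [0.4406, 0.2725, 0.028]
ee_rot: [2.417, 2.005, 0.006]
force: [0.1, 0.3, 0.1]
width: 0.998
```

>>> play_rows:
  motion:
    - [-1, 0, 0, 0, 0, 0, 0]
    - [-1, 0, 0, 0, 0, 0, 0]
    - [-1, 0, 0, 0, 0, 0, 0]
    - [-1, 0, 0, 0, 0, 0, 0]
    - [-1, 0, 0, 0, 0, 0, 0]
    - [-1, 0, 0, 0, 0, 0, 0]
    - [-1, 0, 0, 0, 0, 0, 0]
    - [-1, 0, 0, 0, 0, 0, 0]
    - [-1, 0, 0, 0, 0, 0, 0]
    - [-1, 0, 0, 0, 0, 0, 0]
  force: 50

```text
clock: 9.9
position: [0.4405, 0.2724, 0.0279]
ee_rot: [2.417, 2.005, 0.005]
force: [-0.9, -0.2, -0.3]
width: 0.48
```

```bash
python3 -c "
from h import *
s=arm.observe();print(s['position'],s['width']*92,s['force'],R.from_rotvec(s['ee_rot']).as_matrix()[:,0])"
```

```text
[0.44049861 0.27237927 0.02794926] 44.165958550312425 [-0.86609138 -0.20486776 -0.32533881] [0.1845192  0.98282723 0.00181855]
```

>>> play_rows:
  motion:
    - [-1, 0, 0, -10, 0, 0, 0]
    - [-1, 0, 0, -30, 0, 0, 0]
    - [-1, 0, 0, -70, 0, 0, 0]
    - [-1, 0, 0, -110, 0, 0, 0]
    - [-1, 0, 0, -130, 0, 0, 0]
    - [-1, 0, 0, -130, 0, 0, 0]

```text
clock: 10.5
position: [0.4411, 0.2734, 0.1608]
ee_rot: [2.417, 2.005, 0.012]
force: [0.3, 0.7, -5.2]
width: 0.475
```

```bash
python3 -c "
from h import *
s=arm.observe();print(s['position'],s['width']*92,s['force'])
go(rig(-42,0,140),RY)"
```

```text
[0.44106693 0.27342416 0.16083875] 43.744783571973905 [ 0.30879443  0.72882875 -5.16789923]
shift [-247.7   71.6   20. ] turn [ 0.006 -0.005  0.005]
```

>>> play_rows:
  motion:
    - [-1, -25, 7, 2, 0, 0, 0]
    - [-1, -60, 17, 5, 0.006, -0.005, 0.005]
    - [-1, -95, 27, 8, 0.006, -0.005, 0.005]
    - [-1, -130, 37, 10, 0.006, -0.005, 0.005]
    - [-1, -165, 47, 13, 0.006, -0.005, 0.005]
    - [-1, -200, 58, 16, 0.006, -0.005, 0.005]
    - [-1, -230, 67, 18, 0.006, -0.005, 0.005]
    - [-1, -248, 72, 20, 0.006, -0.005, 0.005]
    - [-1, -248, 72, 20, 0.006, -0.005, 0.005]
    - [-1, -248, 72, 20, 0.006, -0.005, 0.005]

```text
clock: 11.5
position: [0.4652, 0.0162, 0.1389]
ee_rot: [-2.423, -1.998, 0.002]
force: [-0.2, 0.2, -5.2]
width: 0.479
```

```bash
python3 -c "
from h import *
s=arm.observe();print(inrig(s['position']),s['width']*92,s['force'])
go(rig(-42,0,46),RY)"
```

```text
[-42.50162668  -0.77347295 138.88921548] 44.107363620349574 [-0.16025444  0.20406091 -5.24219078]
shift [ 0.8  0.7 92.9] turn [-0.002 -0.    -0.001]
```

>>> play_rows:
  motion:
    - [-1, 1, 0.5, 25, -0.002, 0, -0.001]
    - [-1, 1, 0.5, 50, -0.002, 0, -0.001]
    - [-1, 1, 0.5, 75, -0.002, 0, -0.001]
    - [-1, 1, 0.5, 90, -0.002, 0, -0.001]
    - [-1, 1, 0.5, 93, -0.002, 0, -0.001]
    - [-1, 1, 0.5, 93, -0.002, 0, -0.001]
    - [-1, 1, 0.5, 93, -0.002, 0, -0.001]

```text
clock: 12.2
position: [0.4662, 0.0178, 0.0465]
ee_rot: [2.422, 2.001, 0.002]
force: [0.7, -0.2, -5.4]
width: 0.478
```

```bash
python3 - <<'E'
from h import *
s=arm.observe();M=R.from_rotvec(s["ee_rot"]).as_matrix();print(inrig(s["position"]),s["force"],"z",M[:,2].round(4),"yaw",np.degrees(np.arctan2(M[1,0],M[0,0])))
p=arm.get_image("wrist");cv2.imwrite("pics/w5.png",p["img"]);w=cloud(p);np.savez("w5.npz",w=w)
d=w.reshape(-1,3);d=d[np.isfinite(d[:,0])]-O;q=np.c_[d@EX,d@EY,d[:,2]]*1000
q=q[(q[:,0]>-120)&(q[:,0]<60)&(abs(q[:,1])<80)]
for n,lo,hi,a,b in(("bed",8,13,-80,-15),("tube top",88,100,-80,0),("flange top",78,88,-20,10),("fence",58,70,-8,60)):
    k=q[(q[:,2]>lo)&(q[:,2]<hi)&(q[:,0]>a)&(q[:,0]<b)]
    if len(k)>8: r=cv2.minAreaRect(k[:,:2].astype(np.float32));print(n,len(k),np.round(r[0],1),np.round(r[1],1),round(r[2],1),"z",np.median(k[:,2]).round(1),k.min(0).round(1),k.max(0).round(1))
    else: print(n,len(k))
E
```

```text
[-41.87841201   1.02595505  46.54536118] [ 0.74975157 -0.19184832 -5.42813436] z [ 1.1e-03  5.0e-04 -1.0e+00] yaw 79.12539839491363
bed 9574 [-45.1  -0.3] [ 60.2 129.8] 0.0 z 10.0 [-75.3 -65.2   8. ] [-15.   64.6  13. ]
tube top 6084 [-43.7   0.4] [56.2 62.6] 0.4 z 97.4 [-71.7 -30.9  88. ] [-15.4  31.7 100. ]
flange top 1546 [-17.    0.2] [ 6.4 55.8] 0.6 z 83.4 [-20.  -27.6  78. ] [-13.5  28.2  88. ]
fence 0
```

View pics/w5.png

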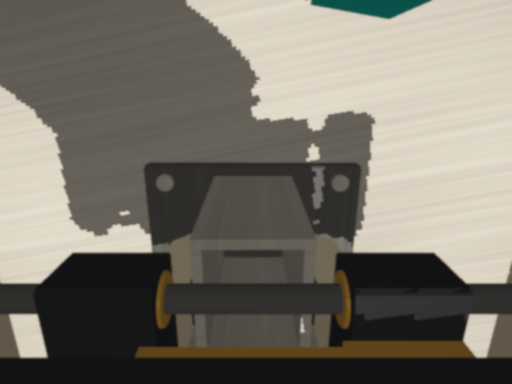

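The socket is held upright over the bed: tube top at (250,240), bed front edge at row 165, both centred to within about 1 mm. I'll lower it until it touches lightly.

>>> play_rows:
  motion:
    - [-1, -1, 0, 3, 0, 0, 0]
    - [-1, -1, 0, 6, 0, 0, 0]
    - [-1, -1, 0, 7, 0, 0, 0]
    - [-1, -1, 0, 7, 0, 0, 0]

```text
clock: 12.65
position: [0.466, 0.0165, 0.0396]
ee_rot: [2.422, 2.0, 0.002]
force: [-0.0, 0.1, -6.0]
width: 0.477
```

>>> play_rows:
  motion:
    - [-1, 0, 0, 0.5, 0, 0, 0]
    - [-1, 0, 0, 0.5, 0, 0, 0]

```text
clock: 12.85
position: [0.466, 0.0165, 0.0391]
ee_rot: [2.422, 2.0, 0.002]
force: [-0.1, -0.2, -5.2]
width: 0.475
```

>>> play_rows:
  motion:
    - [-1, 0, 0, 0.5, 0, 0, 0]
    - [-1, 0, 0, 0.5, 0, 0, 0]

```text
clock: 13.05
position: [0.466, 0.0165, 0.0385]
ee_rot: [2.422, 2.0, 0.002]
force: [1.0, 0.1, -5.3]
width: 0.479
```

>>> play_rows:
  motion:
    - [-1, 0, 0, 0.5, 0, 0, 0]
    - [-1, 0, 0, 0.5, 0, 0, 0]

```text
clock: 13.25
position: [0.4661, 0.0165, 0.038]
ee_rot: [2.422, 2.0, 0.002]
force: [0.6, -0.3, -5.3]
width: 0.474
```

>>> play_rows:
  motion:
    - [-1, 0, 0, 0.5, 0, 0, 0]
    - [-1, 0, 0, 0.5, 0, 0, 0]

```text
clock: 13.45
position: [0.4661, 0.0165, 0.038]
ee_rot: [2.422, 2.0, 0.002]
force: [-3.1, -0.9, 4.6]
width: 0.478
```

Touchdown is at TCP z = 0.038. I'll ease off slightly and slide in slowly.

>>> play_rows:
  motion:
    - [-1, 0, 0, -0.3, 0, 0, 0]
    - [-1, 0, 2, -0.3, 0, 0, 0]
    - [-1, 0, 4, -0.3, 0, 0, 0]
    - [-1, 0, 6, -0.3, 0, 0, 0]
    - [-1, 0, 8, -0.3, 0, 0, 0]
    - [-1, 0, 8, -0.3, 0, 0, 0]

```text
clock: 14.05
position: [0.4743, 0.015, 0.0382]
ee_rot: [2.422, 1.999, 0.002]
force: [-0.0, 0.8, -6.2]
width: 0.479
```

>>> play_rows:
  motion:
    - [-1, 0, 1, 0, 0, 0, 0]
    - [-1, 0, 2, 0, 0, 0, 0]
    - [-1, 0, 3, 0, 0, 0, 0]
    - [-1, 0, 4, 0, 0, 0, 0]
    - [-1, 0, 4, 0, 0, 0, 0]

```text
clock: 14.55
position: [0.478, 0.0142, 0.0381]
ee_rot: [2.422, 1.999, 0.001]
force: [-1.9, 1.4, -4.3]
width: 0.479
```

```bash
python3 - <<'E'
from h import *
s=arm.observe();M=R.from_rotvec(s["ee_rot"]).as_matrix();print(inrig(s["position"]),"F rig",s["force"]@EX,s["force"]@EY,s["force"][2],s["ft_torque"],"z",M[:,2].round(4),"yaw",np.degrees(np.arctan2(M[1,0],M[0,0])))
E
```

```text
[-29.58720449  -0.26451097  38.14225615] F rig -2.117258389301275 1.0126952930323747 -4.307631708876267 [ 0.2174857   0.2052309  -0.10621891] z [ 0.0012 -0.     -1.    ] yaw 79.07984638443466
```

>>> play_rows:
  motion:
    - [-1, 0, 0.7, 0, 0, 0, 0]
    - [-1, 0, 1.4, 0, 0, 0, 0]
    - [-1, 0, 2.1, 0, 0, 0, 0]
    - [-1, 0, 2.8, 0, 0, 0, 0]
    - [-1, 0, 3.5, 0, 0, 0, 0]
    - [-1, 0, 4.2, 0, 0, 0, 0]
    - [-1, 0, 5, 0, 0, 0, 0]
    - [-1, 0, 5, 0, 0, 0, 0]

```text
clock: 15.35
position: [0.482, 0.0135, 0.0381]
ee_rot: [-2.422, -2.0, 0.001]
force: [-6.1, 1.8, -1.4]
width: 0.479
```

```bash
cat > chk.py <<'E'
from h import *
F=[]
for i in range(4):
    p=arm.get_image(["wrist","scene"][i%2]);s=arm.observe();F.append(s["force"])
    if i==1: pp=p
F=np.mean(F,0)
s=arm.observe();M=R.from_rotvec(s["ee_rot"]).as_matrix();print(inrig(s["position"]),"F rig",F@EX,F@EY,F[2],"z",M[:,2].round(4),"yaw",np.degrees(np.arctan2(M[1,0],M[0,0])),s["width"],s["clock"])
w=cloud(p if 0 else arm.get_image("scene"))[170:240,225:310].reshape(-1,3);w=w[np.isfinite(w[:,0])]-O;q=np.c_[w@EX,w@EY,w[:,2]]*1000
k=q[(abs(q[:,2]-64)<4)&(q[:,0]>10)&(q[:,0]<45)&(abs(q[:,1])<50)];print("fence plate",len(k),np.percentile(k[:,0],[2,50,98]) if len(k) else "")
k=q[(q[:,2]>52)&(q[:,0]>100)&(q[:,0]<170)&(abs(q[:,1])<15)];print("lever",len(k),k[k[:,0].argsort()[-3:]].round() if len(k) else "")
cv2.imwrite("pics/fin.png",cv2.resize(pp["img"][130:250,210:330],(600,600),interpolation=cv2.INTER_CUBIC))
E
python3 chk.py
```

```text
[-25.4747786   -0.28315789  38.06382124] F rig -6.90746695670552 0.36725234516140237 -0.7740244893345761 z [-2.e-04 -2.e-04 -1.e+00] yaw 79.09262204936944 0.47267966595421174 15.55
fence plate 112 [10.5642632  29.49042845 35.04685326]
lever 52 [[148.  -4.  56.]
 [148.  -4.  60.]
 [149.   3.  58.]]
```

>>> play_rows:
  motion:
    - [-1, 0, 0.6, -0.1, 0, 0, 0]
    - [-1, 0, 1.2, -0.1, 0, 0, 0]
    - [-1, 0, 1.8, -0.1, 0, 0, 0]
    - [-1, 0, 2.4, -0.1, 0, 0, 0]
    - [-1, 0, 3, -0.1, 0, 0, 0]
    - [-1, 0, 3.4, -0.1, 0, 0, 0]
    - [-1, 0, 3.4, -0.1, 0, 0, 0]

```text
clock: 16.3
position: [0.4835, 0.0131, 0.0381]
ee_rot: [-2.421, -2.0, 0.004]
force: [-10.6, 1.8, 4.6]
width: 0.474
```

```bash
python3 chk.py
```

```text
[-23.98273778  -0.33517279  38.1303253 ] F rig -11.510432835381714 -0.2750913765541661 4.7421700895350485 z [-3.1e-03 -6.0e-04 -1.0e+00] yaw 79.12135126836588 0.4756376615319141 16.5
fence plate 112 [11.26158294 29.27097427 35.12933983]
lever 50 [[148.   3.  57.]
 [148.   3.  61.]
 [148.  -0.  59.]]
```

View pics/fin.png

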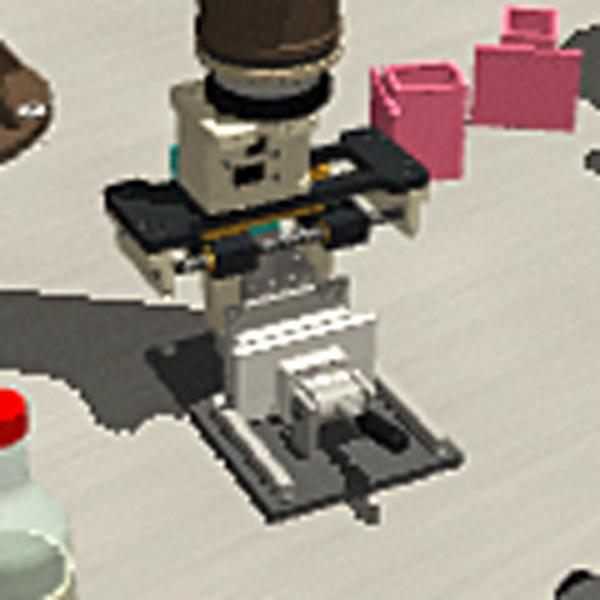

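The picture shows the lever lying back at (385,430), the socket upright at (290,280) and its flange centred against the face. The bed load has grown to about 10 N, so I'll relieve it slightly and correct the small pitch while keeping the push.

>>> play_rows:
  motion:
    - [-1, 0, 1.8, -0.3, -0.003, 0, 0]
    - [-1, 0, 1.9, -0.5, -0.005, 0, 0]
    - [-1, 0, 2.1, -0.5, -0.006, 0, 0]
    - [-1, 0, 2.1, -0.5, -0.006, 0, 0]
    - [-1, 0, 2.1, -0.5, -0.006, 0, 0]

```text
clock: 17.05
position: [0.4835, 0.0131, 0.0381]
ee_rot: [2.421, 2.001, -0.002]
force: [-9.4, 3.2, -1.7]
width: 0.476
```

```bash
python3 chk.py
```

```text
[-24.02840243  -0.3129439   38.12501798] F rig -9.433223914005879 1.1297665667705958 -2.1245369803983065 z [-6.0e-04 -1.7e-03 -1.0e+00] yaw 79.15463881923175 0.4781129292910468 17.25
fence plate 111 [10.34679089 28.47544713 34.81530639]
lever 51 [[147.   3.  61.]
 [149.  -4.  60.]
 [149.  -1.  63.]]
```

>>> play_rows:
  motion:
    - [-1, 0, 2.3, -0.5, -0.004, 0, 0]
    - [-1, 0, 2.6, -0.5, -0.004, 0, 0]
    - [-1, 0, 2.8, -0.5, -0.004, 0, 0]
    - [-1, 0, 2.8, -0.5, -0.004, 0, 0]
    - [-1, 0, 2.8, -0.5, -0.004, 0, 0]

```text
clock: 17.8
position: [0.4836, 0.0131, 0.0381]
ee_rot: [2.42, 2.001, -0.004]
force: [-10.5, 1.7, 0.6]
width: 0.477
```

```bash
python3 chk.py
```

```text
[-23.86177322  -0.37774986  38.12221337] F rig -11.48645312819359 0.8449223553572303 0.6368556726383207 z [-9.0e-04 -2.6e-03 -1.0e+00] yaw 79.18535991712017 0.47134085313434604 18.0
fence plate 110 [11.402716   29.60826013 33.90912021]
lever 49 [[148.  -0.  62.]
 [148.  -0.  58.]
 [149.   3.  58.]]
```

>>> play_rows:
  motion:
    - [-1, 0, 2.4, -0.7, -0.004, 0.003, 0]
    - [-1, 0, 2.4, -0.9, -0.004, 0.003, 0]
    - [-1, 0, 2.4, -0.9, -0.004, 0.003, 0]
    - [-1, 0, 2.4, -0.9, -0.004, 0.003, 0]
    - [-1, 0, 2.4, -0.9, -0.004, 0.003, 0]

```text
clock: 18.55
position: [0.4837, 0.013, 0.0382]
ee_rot: [-2.42, -2.003, 0.0]
force: [-7.7, 4.0, -7.3]
width: 0.477
```

```bash
python3 chk.py
```

```text
[-23.80447623  -0.39509697  38.16770157] F rig -8.61188873264724 2.0373468538252832 -7.196683231920192 z [-4.e-04 -1.e-04 -1.e+00] yaw 79.2135994909705 0.47821675812617614 18.75
fence plate 101 [11.96809224 29.42370613 34.95323928]
lever 50 [[147.  -0.  62.]
 [148.  -3.  56.]
 [149.  -1.  59.]]
```

>>> play_rows:
  motion:
    - [-1, 0.2, 2.8, -0.8, -0.002, 0, 0]
    - [-1, 0.2, 3.2, -0.8, -0.002, 0, 0]
    - [-1, 0.2, 3.5, -0.8, -0.002, 0, 0]
    - [-1, 0.2, 3.5, -0.6, -0.002, 0, 0]
    - [-1, 0.2, 3.5, -0.6, -0.002, 0, 0]
    - [-1, 0.2, 3.5, -0.6, -0.002, 0, 0]

```text
clock: 19.4
position: [0.4846, 0.0128, 0.0382]
ee_rot: [-2.419, -2.003, 0.004]
force: [-11.0, 2.2, -2.3]
width: 0.475
```

```bash
python3 chk.py
```

```text
[-22.88701742  -0.38308289  38.1730001 ] F rig -10.876137447795594 0.9317432374544101 -1.4933683109361087 z [-2.7e-03 -8.0e-04 -1.0e+00] yaw 79.2442404516117 0.4784661327743921 19.6
fence plate 109 [12.15162058 30.00818405 34.75587863]
lever 50 [[149.  -1.  59.]
 [149.   2.  58.]
 [149.  -4.  61.]]
```

```bash
python3 -c "
from h import *
p=arm.get_image('side');s=arm.observe();print(inrig(s['position']),s['force'],s['width'],abs(s['dq']).max())
arm.sign_off()"
```

```text
[-22.86609006  -0.39561095  38.18042299] [-10.17694157   2.25971161  -1.97618598] 0.47867193324814533 0.0015322026890432204
the job is handed in; nothing more can be done
```

I locked the fence, then set the steel socket on the bed and pressed it against the sprung face. The job is handed in with the arm still gripping and pressing, at about 20 of the 56 s.

- **Lever:** I pushed it right over until it stopped; the contact force rose to about 24 N there. Its tip then measured at about x = 149, z = 60 mm in the rig frame. The stop should be at 150 and 61 mm, and it was still there at the last look.
- **Socket:** I took the grey one and left the pink and turquoise ones alone. It is held upright, tilted about 0.15°, and rests on the bed with a few newtons. Its direction matches the fence to about 0.15°, and it is centred to within about 0.5 mm.
- **Press:** The force along the push was about 10.4–10.9 N, roughly 1 N of it probably bed friction. From the gripper's travel I estimate the face is in about 8.1–8.3 mm, to within about 1 mm because the start of contact was only roughly measured. The arm was still when I handed it in.

**Checks that disagreed:** on the way in, friction on the bed made the force read high (about 11.5 N at only 7.3 mm). I eased the socket off the bed, pushed in a little further and let it rest again.

**Not checked:** I never measured the face's position directly from the images. I also did not re-measure the other things on the counter, but no move made contact with them.

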